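# Centre a filter disc by light taps, bed it and stand the funnel on it

## Task

Get the filter holder ready. Nudge the loose bronze disc over the polished plate with light taps, from one side or the other as it needs, until it lies wholly inside the engraved ring, and take the fingers off it. Then bed it: press down on its middle with the fingertips, with about 6 N for a second or so. Last, stand the white funnel gently on it, upright and centred, and let go. The disc is brittle: do not pinch, lift or press it hard, do not bear down on the plate, and leave everything else on the bench where it is.

Things in the scene. Friction and masses are not known exactly. Their poses are not given: they have to be found in the camera images.
- holder: base of a stainless filter holder, fixed to the bench: round steel plate 160 mm in diameter and 12 mm thick on three short legs, its flat polished top face 80 mm above the bench. It does not give, and over 15 N from the fingers marks the face: touch it slowly (5 mm/s). Origin: on the bench under the centre of the plate; z up. Under the plate, along +x, a hose outlet.
- ring (a point): centre of the dark ring engraved on the holder's top face, level with that face (80 mm above the bench), at the centre of the plate. The dark line runs from 70 mm inner to 73.6 mm outer diameter: a centred disc shows an even 2 mm of steel all round inside the line.
- disc: loose sintered bronze disc, brown, 66 mm in diameter, 4 mm thick, 0.08 to 0.14 kg, lying flat on the plate 8 to 21 mm off centre; origin at the centre of its underside, z up. It slides under 0.3 to 1.1 N. Brittle: it bears light taps and about 6 N pressed on its middle, but over 12 N from the fingers (a gripper's pinch) breaks it. It does not give: touch it slowly (5 mm/s).
- funnel: loose white plastic funnel (straight open tube on a flange), about 0.2 kg, upright on the bench: flange 80 mm wide, 10 mm thick, at the bottom; tube 58 mm outside (61 mm at the rim), 100 mm high in all; flange bore 48 mm. Origin: centre of its underside, z up its axis. Gripped by the tube from above. Set on the disc, its underside is 4 mm above the plate.
- flask: conical glass flask, closed solid shape, 80 mm wide, 120 mm high, a bystander loose on the bench; origin at the centre of its underside.
- bottle_a: white wide-mouth plastic bottle, 76 mm wide, 150 mm high, a bystander loose on the bench; origin at the centre of its underside.
- bottle_b: white wide-mouth plastic bottle, 64 mm wide, 130 mm high, a bystander loose on the bench; origin at the centre of its underside.
- cylinder: clear measuring cylinder, 60 mm foot, 170 mm high, a bystander loose on the bench; origin at the centre of its underside.
- tweezers: steel tweezers lying flat, 125 mm long, 8 mm high, a bystander loose on the bench; origin under its middle.
- o_ring: red rubber sealing ring, 66 mm wide, 5 mm high, lying flat, a bystander loose on the bench; origin at the centre of its underside.
- stopper: red stopper, 44 mm wide, 32 mm high, a bystander loose on the bench; origin at the centre of its underside.
Not all that is in view belongs to the job. What is shaped like the disc but yellow is not meant.

How it is judged:
On the way, in this order (a step that is already met when the one before it is completed fails the run):
1. the disc lies at rest on the plate, wholly inside the engraved ring (its centre within 2 mm of the ring's), with the fingers off it, before the funnel is set on it (horizontal distance between disc and ring below 0.002 m and linear speed of disc below 0.005 m/s and contact force between each of the fingers, funnel and disc below 0.05 N), for 0.2 s.
2. the disc, still centred within 2.5 mm, is pressed by the fingers with 3.5 to 10 N for 0.4 s (contact force between the fingers and disc between 3.5 and 10 N and horizontal distance between disc and ring below 0.0025 m), for 0.4 s.
At the end, for the whole second after the job is handed in: the disc lies inside the ring (centre within 2.5 mm of the ring's centre), the funnel stands upright (within 0.03 rad) and flush on the disc, its axis within 3.5 mm of the ring's centre, both at rest and released (horizontal distance between disc and ring below 0.0025 m and horizontal distance between funnel and ring below 0.0035 m and z of funnel in the frame of ring between 0.0025 and 0.0055 m and angle between funnel's own z axis and vertical below 0.03 rad and linear speed of each of funnel, disc below 0.005 m/s); the robot touches nothing.
It fails at once if the fingers press the disc with over 12 N (a pinch, a knock or leaning on it) (contact force between the fingers and disc above 12 N).
It fails at once if the fingers bear or knock on the holder with over 15 N (contact force between the fingers and holder above 15 N).
It fails at once if the disc is lifted or tipped (z of disc in the frame of ring above 0.003 m or angle between disc's own z axis and vertical above 0.1 rad).
It fails at once if the funnel is dropped or pressed on the disc with over 25 N, or knocks on the holder with over 15 N (contact force between funnel and disc above 25 N or contact force between funnel and holder above 15 N).
It fails at once if a bystander is shifted by over 20 mm (distance of any of flask, bottle_a, bottle_b, cylinder, tweezers, o_ring, stopper from where it was at the start of the episode above 0.02 m).
It also fails if it takes over 67 s, if anything falls off the work surface, if the arm or the gripper's body presses on something with over 40 N, if the wrist force passes 120 N, or if a joint passes its speed limit or range.

## Robot

A 7-joint arm with a two-finger parallel gripper is mounted at the origin on the work surface. World frame = base frame: x ahead of the robot, y to its left, z up, the work surface at z = 0. Lengths are in m, angles in rad, forces in N, time in s.
With the tool pointing down it reaches from about 0.425 to 1.025 m from the base axis. Payload 3.6 kg.
Tool frame: the origin (TCP) lies at the very end of the fingers, on their centre line; the grasp point (between the pads) lies 19 mm behind it (arm.hold_point_z is the y of the grasp point in the tool frame, in m); y points along the fingers, z is the direction in which the jaws open and shut, and the axes are right-handed (so a half turn about y gives the same grasp; the last joint's range is limited). The gripper opens to 85 mm and grips with 20 to 120 N. Pads are 22 mm wide; open, the fingers measure 114 mm over their backs; the gripper's body (76 mm by 85 mm) begins 54 mm behind the grasp point. The pads swing forward as they close: fully open they stand 13 mm farther back than shut.
Start: joints at [1.183, 0.591, 0.048, 1.609, -0.033, 0.943, -0.034], TCP at [0.211, -0.694, 0.231] pointing down, gripper open.
Joint ranges: [-2.69, 2.69], [-0.47, 2.24], [-1.27, 1.36], [0.19, 2.51], [-1.53, 4.68], [0.08, 2.07], [-3.09, 3.09]. Speed limits (rad/s): [2.57, 2.57, 3.14, 3.14, 3.14, 3.14, 3.14].

## Interface

Orientations are given as a rotation vector (axis times angle).
In Python, from station import arm gives the robot as it stands.
- The arm moves only by the tool send_rows, never from a script. Its argument "steps" is a list of rows, each a list of 5 numbers: the finger opening in mm, from 0 to 85.4, then the shift along the world's x, y, z in mm, then the turn about the world's z in degrees. In form: [[fingers, tx, ty, tz, twist], ...]. A call has 1 to 12 rows; each row is the pose to reach, as a shift and turn from the pose measured when the call began; what a row does not reach only later rows make up. A row lasts 1/12 s, in which the tool goes at most 41.7 mm and 7.16 degrees, less where a joint would pass 70% of its speed; a pose out of reach is approached as far as the arm can. A call with a gripper value outside its range is refused whole. The fingers move at their own pace and stop on an object; "newtons" is the grip in N (left out, the last holds). Time passes only in rows, so rows that repeat a pose let the fingers close. It gives the time, the measured TCP pose, the force and the opening at its end, in the units of the state.
- arm.get_obs(): the state, without advancing time (a new reading comes with each control period).
- arm.grab_frame(name): name is "scene" or "side" or "wrist"; returns (picture, depth): 400x640x3 uint8, blue, green, red; 400x640 float32, m along the optical axis (not along the pixel's ray), 0 where there is no reading.
- arm.camera_info(name): a dict with "intrinsics" (3x3 intrinsics, pixels), "T" (4x4, takes a point from camera to world coordinates). Camera axes: x right, y up, looking along -z (the intrinsics and any distortion apply to the point x, -y, -z); pixel columns grow to the right and rows downward; lengths in m; the calibration is good to about 2 mm. The wrist camera is an equidistant fisheye: a pixel r from the principal point sees the ray r / f radians off the axis. A picture is of the moment at which its call begins: read the wrist's pose just before it. camera_info takes no time and is no camera call; for the wrist camera it gives the pose at the moment of the call.
- arm.job_done(): hands the job in, once; it reports no verdict.
The state is a dict: "clock": time; "joint_pos": joint angles; "joint_velocities": joint speeds; "tau": joint torques, N m; "tcp_pos": TCP position; "tool_rot": TCP orientation; "contact_force": force on the tool from outside, world axes, zero at the start; "ft_torque": the same for the moment, N m; "finger_gap": opening from 0.0 (shut) to 1.0 (fully open).
Only numpy, scipy, OpenCV 4.12 (cv2) and the standard library are available. Lean on these libraries where they do the work, as an engineer would, in place of code of your own. Each camera call takes 0.05 s, during which the arm holds its last target.

## Working session

There is one attempt and no reset: what is moved stays moved. The work goes in short steps, Python scripts to look and compute and a tool call to move; the robot and the scene stay as the last step left them, time stands still between calls to the robot, and variables do not carry over. Pictures are saved under pics/ and viewed, and the job is handed in when it is done.

Besides the shell and the picture viewer there is one more tool, called after "Call:" by a JSON object that holds its "method" and its "body", one argument or row to a line. send_rows: Moves the arm, as the interface text tells. Its arguments: {"type":"object","properties":{"steps":{"type":"array"},"newtons":{"type":"number"}},"required":["steps"]}

```bash
ls; mkdir -p pics; python3 - <<'E'
from station import arm
import cv2,numpy as np
print(arm.get_obs()); print(arm.hold_point_z)
for n in("scene","side","wrist"):
    i=arm.camera_info(n);print(n,i)
    p,d=arm.grab_frame(n);cv2.imwrite(f"pics/{n}0.png",p);np.savez(f"pics/{n}0.npz",p=p,d=d,K=i["intrinsics"],T=i["T"])
E
```

```text
pics
{'clock': 0.0, 'joint_pos': array([ 1.18252311,  0.59211883,  0.04825862,  1.60986362, -0.03330048,
        0.94270715, -0.0336979 ]), 'joint_velocities': array([-1.40003157e-03,  1.64087853e-03, -1.62774407e-03, -5.33968733e-04,
       -2.08890593e-03,  6.84153830e-05,  9.01625388e-05]), 'tau': array([ 5.02693783e-04, -5.48686409e+01,  1.54638559e+00, -1.98123872e+01,
        9.29836038e-03,  8.62212066e-03,  1.13057919e-05]), 'tcp_pos': array([ 0.21041153, -0.69290447,  0.23012463]), 'tool_rot': array([-0.30687693,  2.06545231, -2.06075875]), 'contact_force': array([-1.43331416,  0.35600894,  0.48034626]), 'ft_torque': array([-0.0360558 ,  0.01196773,  0.07009619]), 'finger_gap': 1.001530004014628}
-0.0187
scene {'intrinsics': array([[507.80507678,   0.        , 324.59531008],
       [  0.        , 507.80507678, 195.82551134],
       [  0.        ,   0.        ,   1.        ]]), 'T': array([[-0.35649147, -0.5972755 ,  0.71845376,  1.43792473],
       [ 0.93429464, -0.22566312,  0.27598856,  0.30695134],
       [-0.00271269,  0.76963507,  0.63847827,  0.8486181 ],
       [ 0.  
[... 202 characters left out ...]
    ,   1.        ]]), 'T': array([[ 0.96183378,  0.14246856, -0.23362038,  0.29804647],
       [-0.27342642,  0.53368009, -0.80026468, -1.09690409],
       [ 0.01066599,  0.83359959,  0.55226621,  0.840971  ],
       [ 0.        ,  0.        ,  0.        ,  1.        ]])}
wrist {'intrinsics': array([[309.70691629,   0.        , 319.72355527],
       [  0.        , 309.70691629, 201.49667148],
       [  0.        ,   0.        ,   1.        ]]), 'T': array([[ 0.29077154,  0.90782529,  0.30216744,  0.28725057],
       [-0.95678906,  0.27673753,  0.08928064, -0.66959429],
       [-0.00256985, -0.31507077,  0.9490647 ,  0.3735278 ],
       [ 0.        ,  0.        ,  0.        ,  1.        ]])}
```

View pics/scene0.png

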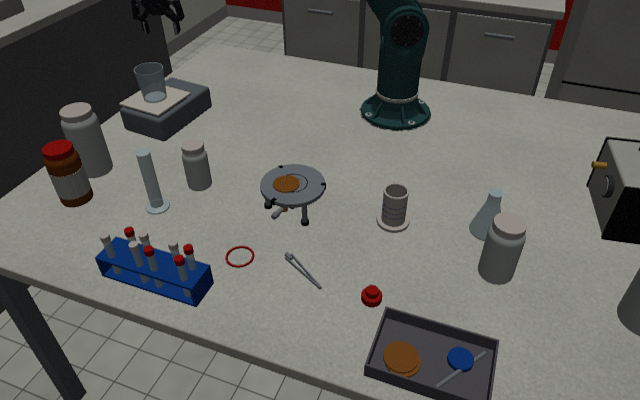

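View pics/side0.png

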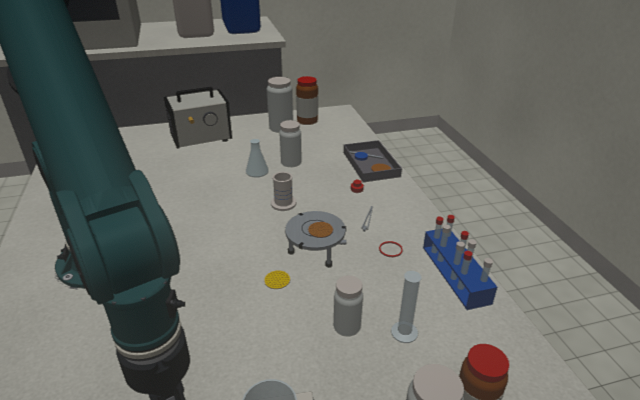

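View pics/wrist0.png

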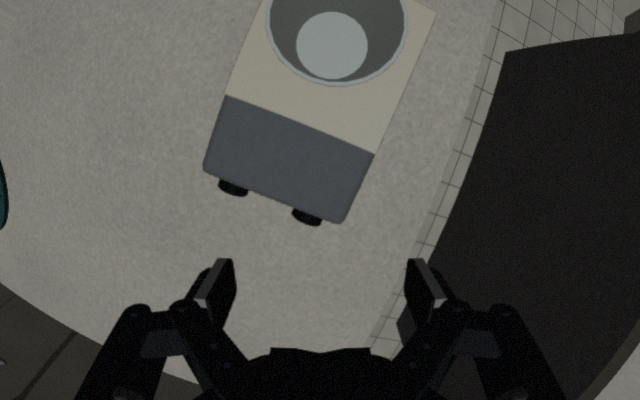

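```bash
cat > h.py <<'E'
import numpy as np,cv2
def rays(px,K,T,fish=False):
    px=np.atleast_2d(np.asarray(px,float)); u=(px[:,0]-K[0,2])/K[0,0]; v=(px[:,1]-K[1,2])/K[1,1]
    if fish:
        r=np.hypot(u,v)+1e-12; s=np.sin(r)/r; d=np.stack([u*s,-v*s,-np.cos(r)],1)
    else: d=np.stack([u,-v,-np.ones_like(u)],1)
    return d@T[:3,:3].T
def plane(px,z,K,T,fish=False):
    d=rays(px,K,T,fish); o=T[:3,3]; t=(z-o[2])/d[:,2]; return o+d*t[:,None]
def proj(P,K,T,fish=False):
    P=np.atleast_2d(P); c=(P-T[:3,3])@T[:3,:3]; x,y,z=c[:,0],-c[:,1],-c[:,2]
    if fish:
        r=np.hypot(x,y)+1e-12; th=np.arctan2(r,z); x=x/r*th; y=y/r*th
    else: x=x/z;y=y/z
    return np.stack([x*K[0,0]+K[0,2],y*K[1,1]+K[1,2]],1)
def circ(P):
    A=np.c_[2*P[:,:2],np.ones(len(P))]; s=np.linalg.lstsq(A,(P[:,:2]**2).sum(1),rcond=None)[0]
    return s[:2],np.sqrt(s[2]+s[:2]@s[:2])
def brown(p):
    h=cv2.cvtColor(p,cv2.COLOR_BGR2HSV); return cv2.inRange(h,(5,110,50),(18,255,255))
def load(f):
    a=np.load(f); return a["p"],a["d"],a["K"],a["T"]
E
python3 - <<'E'
from h import *
for n,box in(("scene",(255,155,335,205)),("side",(280,205,352,252))):
    p,d,K,T=load(f"pics/{n}0.npz")
    x0,y0,x1,y1=box
    m=brown(p); mm=np.zeros_like(m); mm[y0:y1,x0:x1]=m[y0:y1,x0:x1]
    c=max(cv2.findContours(mm,0,1)[0],key=cv2.contourArea)[:,0]
    print(n,"disc",circ(plane(c,.084,K,T)))
    # points with depth on plate
    ys,xs=np.mgrid[0:400,0:640]; px=np.c_[xs.ravel(),ys.ravel()]
    R=rays(px,K,T); W=T[:3,3]+R*d.ravel()[:,None]
    s=(abs(W[:,2]-.082)<.012)&(px[:,0]>x0-10)&(px[:,0]<x1+10)&(px[:,1]>y0-10)&(px[:,1]<y1+10)&(d.ravel()>0)
    print("plate z",np.median(W[s,2]),s.sum())
    im=s.reshape(400,640).astype(np.uint8)*255
    cc=max(cv2.findContours(im,0,1)[0],key=cv2.contourArea)[:,0]
    print("plate",circ(plane(cc,.08,K,T)))
    cv2.imwrite(f"pics/{n}_crop.png",cv2.resize(p[y0-10:y1+10,x0-10:x1+10],None,fx=6,fy=6,interpolation=2))
p,d,K,T=load("pics/scene0.npz")
for nm,q in(("funnel foot",(393,220)),("bottle_b",(199,184)),("flask",(484,232)),("bottle_a",(498,275)),("cyl",(157,208)),("oring",(240,257)),("stopper",(372,300)),("tweez",(303,270)),("leg",(305,222)),("outlet",(280,215))): print(nm,plane(q,0,K,T)[0].round(3))
p,d,K,T=load("pics/side0.npz")
for nm,q in(("funnel foot",(284,203)),("bottle_b",(348,325)),("flask",(257,170)),("bottle_a",(290,160)),("cyl",(405,333)),("yellow",(277,280)),("oring",(391,249)),("funrim",(283,178))): print(nm,plane(q,0.1 if nm=="funrim" else 0,K,T)[0].round(3))
E
```

```text
scene disc (array([ 0.56609988, -0.12911671]), np.float64(0.03149723219148274))
plate z 0.08141996014747382 2262
plate (array([ 0.55853596, -0.11518024]), np.float64(0.08201174201025518))
side disc (array([ 0.56555143, -0.13066091]), np.float64(0.030614269306330995))
plate z 0.0806193041978116 1905
plate (array([ 0.55422729, -0.12298842]), np.float64(0.08201142620866281))
funnel foot [0.511 0.132 0.   ]
bottle_b [ 0.556 -0.394  0.   ]
flask [0.475 0.348 0.   ]
bottle_a [0.603 0.394 0.   ]
cyl [ 0.679 -0.442  0.   ]
oring [ 0.756 -0.163  0.   ]
stopper [0.768 0.155 0.   ]
tweez [ 0.742 -0.013  0.   ]
leg [ 0.594 -0.069  0.   ]
outlet [ 0.593 -0.138  0.   ]
funnel foot [0.521 0.136 0.   ]
bottle_b [ 0.56  -0.389  0.   ]
flask [0.472 0.363 0.   ]
bottle_a [0.598 0.404 0.   ]
cyl [ 0.677 -0.445  0.   ]
yellow [ 0.433 -0.201  0.   ]
oring [ 0.759 -0.162  0.   ]
funrim [0.519 0.122 0.1  ]
```

View pics/side_crop.png

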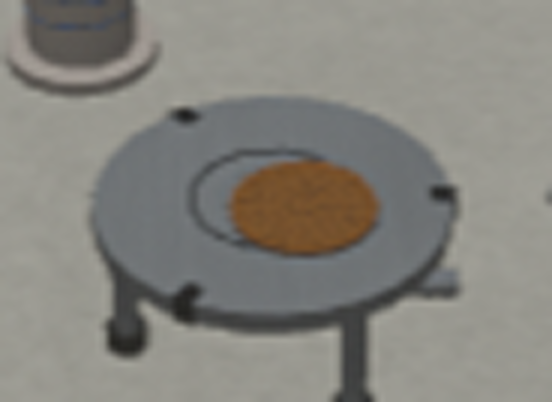

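View pics/scene_crop.png

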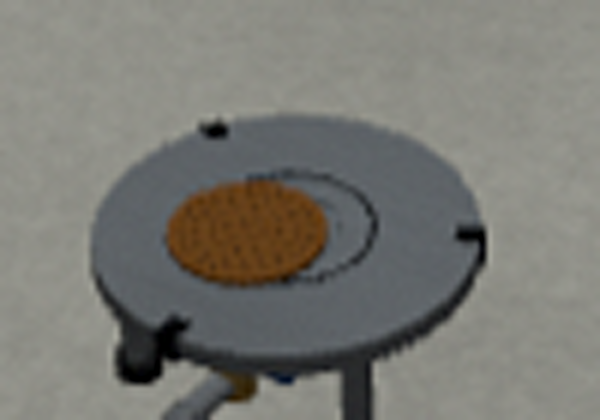

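Call:
{"method": "send_rows", "body": {
  "steps": [
    [85, 10, 16, 0, 2],
    [85, 25, 41, 0, 4],
    [85, 44, 72, 0, 7],
    [85, 64, 105, 0, 10],
    [85, 84, 138, 0, 12],
    [85, 104, 171, 0, 15],
    [85, 124, 204, 0, 17],
    [85, 144, 236, 0, 19],
    [85, 164, 269, 0, 21],
    [85, 184, 302, 0, 23],
    [85, 204, 335, 0, 25],
    [85, 224, 368, 0, 25]
  ],
  "newtons": 20
}}

```text
clock: 1.15
tcp_pos: [0.4349, -0.3234, 0.2304]
tool_rot: [-0.689, 1.797, -1.793]
contact_force: [0.8, 0.2, -0.5]
finger_gap: 0.997
```

Call:
{"method": "send_rows", "body": {
  "steps": [
    [85, 20, 33, 0, 0],
    [85, 40, 66, 0, 0],
    [85, 60, 99, 0, 0],
    [85, 80, 132, 0, 0],
    [85, 100, 164, 0, 0],
    [85, 112, 184, 0, 0],
    [85, 119, 196, 0, 0],
    [85, 122, 200, 0, 0],
    [85, 122, 200, 0, 0],
    [85, 122, 200, 0, 0]
  ]
}}

```text
clock: 1.98
tcp_pos: [0.5558, -0.1254, 0.23]
tool_rot: [-0.689, 1.798, -1.796]
contact_force: [-0.6, -0.4, -0.6]
finger_gap: 0.997
```

```bash
cat > look.py <<'E'
import sys
from station import arm
from h import *
n=sys.argv[1]
o=arm.get_obs(); i=arm.camera_info("wrist"); p,d=arm.grab_frame("wrist")
np.savez(f"pics/{n}.npz",p=p,d=d,K=i["intrinsics"],T=i["T"]); cv2.imwrite(f"pics/{n}.png",p)
print(o["clock"],o["tcp_pos"].round(4),o["contact_force"].round(2),o["finger_gap"],(i["T"][:3,0]).round(3), o["joint_pos"].round(2))
E
python3 look.py w1
```

```text
1.9833 [ 0.5558 -0.1254  0.23  ] [-0.57 -0.38 -0.58] 0.9970885601370085 [ 0.667 -0.745 -0.002] [ 0.27  0.4  -0.16  1.96  0.09  0.79 -0.79]
```

View pics/w1.png

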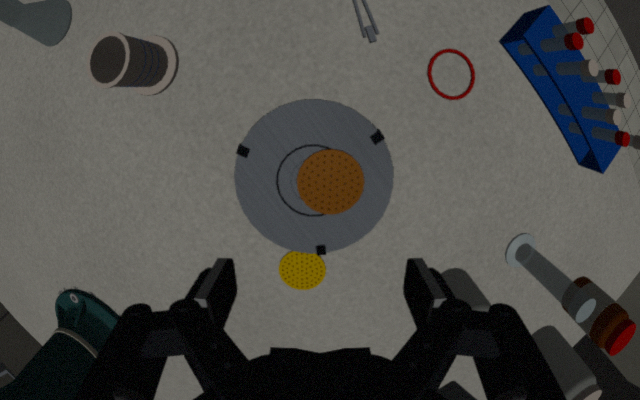

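```bash
cat > meas.py <<'E'
import sys
from h import *
from scipy.optimize import least_squares
def rect(p,K,T,c,z,half=.09,s=.0004):
    n=int(2*half/s); g=(np.arange(n)+.5)*s-half
    X,Y=np.meshgrid(c[0]+g,c[1]-g); P=np.c_[X.ravel(),Y.ravel(),np.full(X.size,z)]
    m=proj(P,K,T,True).astype(np.float32).reshape(n,n,2)
    return cv2.remap(p,m[...,0],m[...,1],cv2.INTER_CUBIC)
def radial(g,c0,r0,c,half,s,dr,mode,valid=None):
    """subpixel edge/line along rays from c0 (m)"""
    out=[]
    for a in np.arange(0,2*np.pi,np.pi/90):
        r=np.arange(r0-dr,r0+dr,.0002)
        x=c0[0]+r*np.cos(a); y=c0[1]+r*np.sin(a)
        v=cv2.remap(g,((x-c[0]+half)/s-.5).astype(np.float32)[None],((half-(y-c[1]))/s-.5).astype(np.float32)[None],cv2.INTER_LINEAR)[0].astype(float)
        v=cv2.GaussianBlur(v[None],(0,0),3)[0]
        if mode=="line":
            k=v.argmin(); 
            if np.median(v)-v[k]<12 or k<3 or k>len(v)-4: continue
        else:
            dv=np.gradient(v)*mode; k=dv.argmax()
            if dv[k]<1 or k<3 or k>len(v)-4: continue
        out.append((x[k],y[k]))
    return np.array(out)
def rfit(P,R=None):
    f=(lambda q:np.hypot(P[:,0]-q[0],P[:,1]-q[1])-(R or q[2]))
    q=least_squares(f,[*P.mean(0),.035] if R is None else P.mean(0),loss="soft_l1",f_scale=.0005).x
    return q,np.abs(f(q))
def measure(f,c=(.556,-.119)):
    p,d,K,T=load(f); half,s=.09,.0004
    dm=brown(rect(p,K,T,c,.084)).astype(np.uint8)
    cn=max(cv2.findContours(dm,0,1)[0],key=cv2.contourArea)[:,0].astype(float)
    w=lambda q:np.c_[c[0]-half+(q[:,0]+.5)*s,c[1]+half-(q[:,1]+.5)*s]
    dc,dr=circ(w(cn)); 
    e=radial(rect(p,K,T,c,.084)[...,0],dc,.033,c,half,s,.005,+1)
    dq,_=rfit(e); 
    r80=rect(p,K,T,c,.08); g=cv2.cvtColor(r80,cv2.COLOR_BGR2GRAY)
    pc=np.array(c)
    for _ in range(3):
        L=radial(g,pc,.0359,c,half,s,.006,"line")
        L=L[np.hypot(*(L-dq[:2]).T)>.0365] if len(L) else L
        if len(L)<12: break
        pc,res=rfit(L,.0359)
    print("ring",pc.round(5),"n",len(L),"med res mm",np.median(res)*1e3, "freeR",rfit(L)[0].round(4))
    pe=radial(g,pc,.08,c,half,s,.006,+1); print("plate edge",rfit(pe)[0].round(5),len(pe))
    print("disc area fit",dc.round(5),dr.round(4)," edge",dq.round(5))
    off=(dq[:2]-pc)*1e3; print("offset mm",off.round(2),np.hypot(*off).round(2),"area-based",((dc-pc)*1e3).round(2),"angle",np.degrees(np.arctan2(off[1],off[0])).round(1))
    v=r80.copy()
    for q,R,col in((pc,.0359,(0,0,255)),(dq[:2],.033,(0,255,0))):
        cv2.circle(v,(int((q[0]-c[0]+half)/s),int((half-q[1]+c[1])/s)),int(R/s),col,1)
    cv2.imwrite(f.replace(".npz","_r.png"),np.hstack([v,]))
    return pc,dq
if __name__=="__main__": measure(f"pics/{sys.argv[1]}.npz")
E
python3 meas.py w1
```

```text
ring [ 0.55386 -0.11725] n 100 med res mm 0.011244483760528695 freeR [ 0.5537 -0.1171  0.0357]
plate edge [ 0.55413 -0.11675  0.07958] 180
disc area fit [ 0.56476 -0.12954] 0.0324  edge [ 0.5649  -0.12939  0.03267]
offset mm [ 11.04 -12.15] 16.41 area-based [ 10.9  -12.29] angle -47.7
```

View pics/w1_r.png

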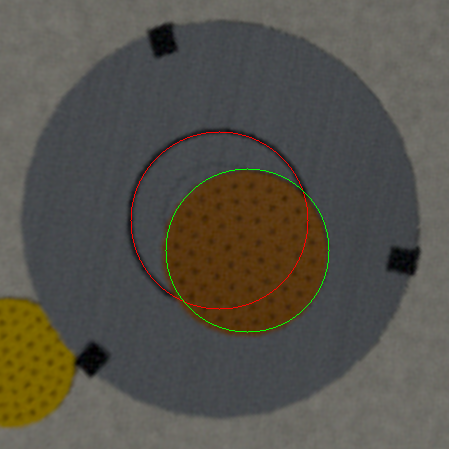

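Call:
{"method": "send_rows", "body": {
  "steps": [
    [85, 9, -4, -10, 0],
    [85, 9, -4, -30, 0],
    [85, 9, -4, -50, 0],
    [85, 9, -4, -70, 0],
    [85, 9, -4, -90, 0],
    [85, 9, -4, -108, 0],
    [85, 9, -4, -122, 0],
    [85, 9, -4, -132, 0],
    [85, 9, -4, -138, 0],
    [85, 9, -4, -140, 0],
    [85, 9, -4, -141, 0],
    [85, 9, -4, -141, 0]
  ]
}}

```text
clock: 3.03
tcp_pos: [0.5651, -0.1303, 0.0895]
tool_rot: [-0.687, 1.798, -1.797]
contact_force: [0.4, -0.3, 0.5]
finger_gap: 0.997
```

```bash
python3 look.py w2
```

```text
3.0333 [ 0.5651 -0.1303  0.0895] [ 0.38 -0.25  0.48] 0.9965521349004561 [ 0.666 -0.746 -0.001] [ 0.24  0.61 -0.12  2.03  0.15  0.51 -0.83]
```

View pics/w2.png

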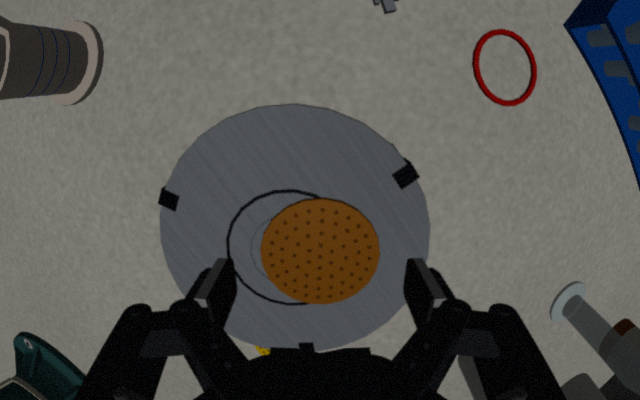

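Call:
{"method": "send_rows", "body": {
  "steps": [
    [85, 0, 1, -1, 0],
    [85, 0, 1, -2, 0],
    [85, 0, 1, -3.2, 0],
    [85, 0, 1, -4.4, 0],
    [85, 0, 1, -5.6, 0],
    [85, 0, 1, -6.8, 0],
    [85, 0, 1, -8, 0],
    [85, 0, 1, -9, 0],
    [85, 0, 1, -10, 0],
    [85, 0, 1, -11, 0],
    [85, 0, 1, -12, 0],
    [85, 0, 1, -13, 0]
  ]
}}

```text
clock: 4.08
tcp_pos: [0.5652, -0.1291, 0.0766]
tool_rot: [-0.687, 1.798, -1.797]
contact_force: [0.3, 0.1, 0.4]
finger_gap: 0.997
```

```bash
python3 - <<'E'
from h import *
p,d,K,T=load("pics/w2.npz")
# tip-corner rays: at half-gap 42.5 lateral, find z
ax=T[:3,0]; t=np.array([.5651,-.1303])
for q,sg in(((234,262),-1),((406,262),1)):
    r=rays(q,K,T,True)[0]; o=T[:3,3]
    a=np.array([.666,-.746]); s=(sg*.0425-(o[:2]-t)@a)/(r[:2]@a); print((o+s*r).round(4), "rel z",(o+s*r)[2]-.0895)
E
python3 look.py w3; python3 -c "
import cv2;p=cv2.imread('pics/w3.png');cv2.imwrite('pics/w3c.png',cv2.resize(p[170:370,150:490],None,fx=2.3,fy=2.3))"
```

```text
[ 0.5419 -0.0941  0.1043] rel z 0.014765784739858762
[ 0.597  -0.1588  0.1008] rel z 0.011264850286703182
4.0833 [ 0.5652 -0.1291  0.0766] [0.27 0.11 0.41] 0.9969865245762191 [ 0.666 -0.746 -0.001] [ 0.23  0.63 -0.12  2.04  0.15  0.48 -0.84]
```

View pics/w3c.png

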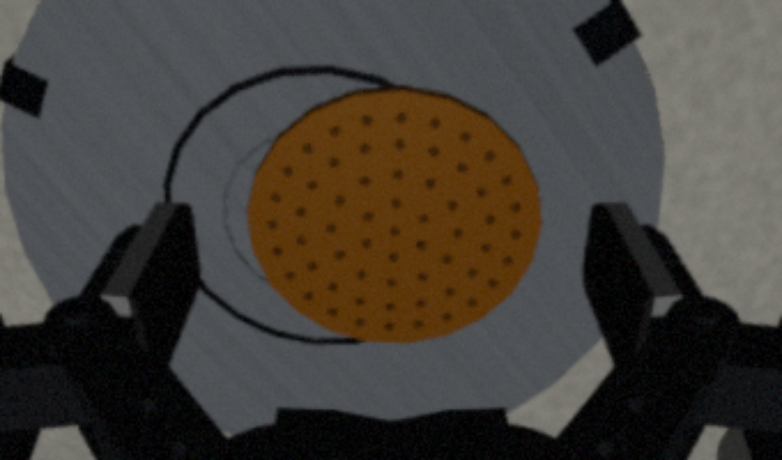

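Call:
{"method": "send_rows", "body": {
  "steps": [
    [85, 0, 0, -1, 0],
    [85, 0, 0, -2, 0],
    [85, 0, 0, -2.8, 0],
    [85, 0, 0, -3.4, 0],
    [85, 0, 0, -4, 0],
    [85, 0, 0, -4.5, 0],
    [85, 0, 0, -5, 0],
    [85, 0, 0, -5.4, 0],
    [85, 0, 0, -5.8, 0],
    [85, 0, 0, -6.2, 0],
    [85, 0, 0, -6.6, 0],
    [85, 0, 0, -7, 0]
  ]
}}

```text
clock: 5.13
tcp_pos: [0.5651, -0.1291, 0.0694]
tool_rot: [-0.687, 1.798, -1.797]
contact_force: [0.2, -0.9, -0.6]
finger_gap: 0.997
```

Call:
{"method": "send_rows", "body": {
  "steps": [
    [85, 0, 0, -0.4, 0],
    [85, 0, 0, -0.8, 0],
    [85, 0, 0, -1.2, 0],
    [85, 0, 0, -1.2, 0]
  ]
}}

```text
clock: 5.47
tcp_pos: [0.5651, -0.1291, 0.0681]
tool_rot: [-0.687, 1.798, -1.797]
contact_force: [-0.3, 0.5, -1.4]
finger_gap: 0.993
```

Call:
{"method": "send_rows", "body": {
  "steps": [
    [85, -0.7, 0.7, 0, 0],
    [85, -1.3, 1.5, 0, 0],
    [85, -2.0, 2.2, 0, 0],
    [85, -2.7, 3.0, 0, 0],
    [85, -3.3, 3.7, 0, 0],
    [85, -4.0, 4.4, 0, 0],
    [85, -4.4, 4.8, 0, 0],
    [85, -4.7, 5.2, 0, 0],
    [85, -5.0, 5.6, 0, 0],
    [85, -5.3, 5.9, 0, 0],
    [85, -5.6, 6.2, 0, 0],
    [85, -5.9, 6.5, 0, 0]
  ]
}}

```text
clock: 6.47
tcp_pos: [0.5592, -0.1227, 0.0681]
tool_rot: [-0.687, 1.798, -1.797]
contact_force: [0.3, -1.2, 0.7]
finger_gap: 0.997
```

Call:
{"method": "send_rows", "body": {
  "steps": [
    [85, -0.3, 0.3, 0, 0],
    [85, -0.6, 0.7, 0, 0],
    [85, -0.9, 1.0, 0, 0],
    [85, -1.2, 1.3, 0, 0],
    [85, -1.5, 1.7, 0, 0],
    [85, -1.8, 2.0, 0, 0],
    [85, -2.2, 2.4, 0, 0],
    [85, -2.6, 2.8, 0, 0],
    [85, -3.0, 3.3, 0, 0],
    [85, -3.4, 3.7, 0, 0],
    [85, -3.8, 4.2, 0, 0],
    [85, -4.2, 4.6, 0, 0]
  ]
}}

```text
clock: 7.47
tcp_pos: [0.555, -0.118, 0.0682]
tool_rot: [-0.687, 1.798, -1.797]
contact_force: [0.5, -0.2, 0.2]
finger_gap: 0.996
```

```bash
python3 look.py w4; python3 meas.py w4
```

```text
7.4667 [ 0.555  -0.118   0.0682] [ 0.48 -0.2   0.22] 0.9964508508960781 [ 0.666 -0.746 -0.001] [ 0.21  0.63 -0.11  2.07  0.15  0.45 -0.86]
ring [ 0.55339 -0.11745] n 93 med res mm 0.1936080939551818 freeR [ 0.5533 -0.1174  0.0358]
plate edge [ 0.55396 -0.11685  0.07951] 127
disc area fit [ 0.56036 -0.12504] 0.0325  edge [ 0.56062 -0.12474  0.03294]
offset mm [ 7.23 -7.29] 10.26 area-based [ 6.97 -7.58] angle -45.2
```

View pics/w4.png

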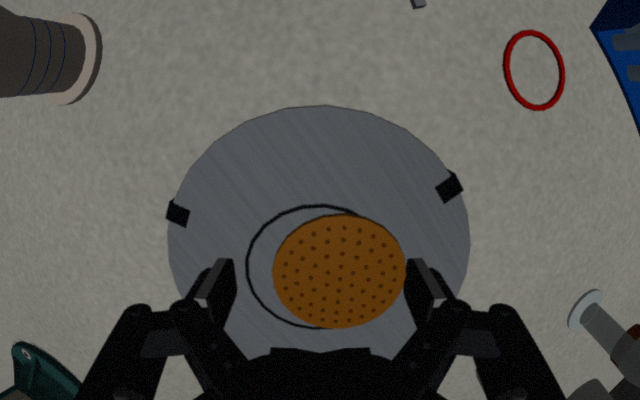

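View pics/w4_r.png

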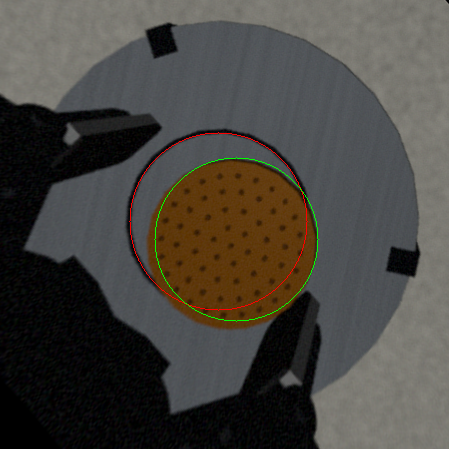

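Call:
{"method": "send_rows", "body": {
  "steps": [
    [85, -0.3, 0.3, 0, 0],
    [85, -0.6, 0.7, 0, 0],
    [85, -0.9, 1.0, 0, 0],
    [85, -1.2, 1.3, 0, 0],
    [85, -1.5, 1.7, 0, 0],
    [85, -1.8, 2.0, 0, 0],
    [85, -2.2, 2.4, 0, 0],
    [85, -2.6, 2.8, 0, 0],
    [85, -3.0, 3.3, 0, 0],
    [85, -3.4, 3.7, 0, 0],
    [85, -3.8, 4.2, 0, 0],
    [85, -4.2, 4.6, 0, 0]
  ]
}}

```text
clock: 8.52
tcp_pos: [0.5506, -0.1133, 0.0682]
tool_rot: [-0.687, 1.798, -1.797]
contact_force: [0.6, -0.2, -0.3]
finger_gap: 0.996
```

Call:
{"method": "send_rows", "body": {
  "steps": [
    [85, -0.4, 0.4, 0, 0],
    [85, -0.7, 0.8, 0, 0],
    [85, -1.0, 1.2, 0, 0],
    [85, -1.3, 1.5, 0, 0],
    [85, -1.6, 1.8, 0, 0],
    [85, -1.8, 2.1, 0, 0],
    [85, -1.9, 2.2, 0, 0],
    [85, -1.9, 2.2, 0, 0]
  ]
}}

```text
clock: 9.18
tcp_pos: [0.5487, -0.111, 0.0682]
tool_rot: [-0.687, 1.798, -1.797]
contact_force: [-0.5, -0.8, -0.1]
finger_gap: 0.994
```

```bash
python3 look.py w5; python3 meas.py w5;python3 -c "
import cv2;p=cv2.imread('pics/w5.png');cv2.imwrite('pics/w5c.png',cv2.resize(p[170:370,150:490],None,fx=2.3,fy=2.3))"
```

```text
9.1833 [ 0.5487 -0.111   0.0682] [-0.45 -0.82 -0.1 ] 0.9938222568359089 [ 0.666 -0.746 -0.001] [ 0.2   0.63 -0.11  2.08  0.15  0.44 -0.87]
ring [ 0.55319 -0.11773] n 25 med res mm 0.1612584502099293 freeR [ 0.5548 -0.1186  0.0376]
plate edge [ 0.55402 -0.1168   0.07946] 132
disc area fit [ 0.554   -0.11811] 0.0326  edge [ 0.55391 -0.1179   0.03351]
offset mm [ 0.72 -0.16] 0.74 area-based [ 0.81 -0.37] angle -12.8
```

View pics/w5c.png

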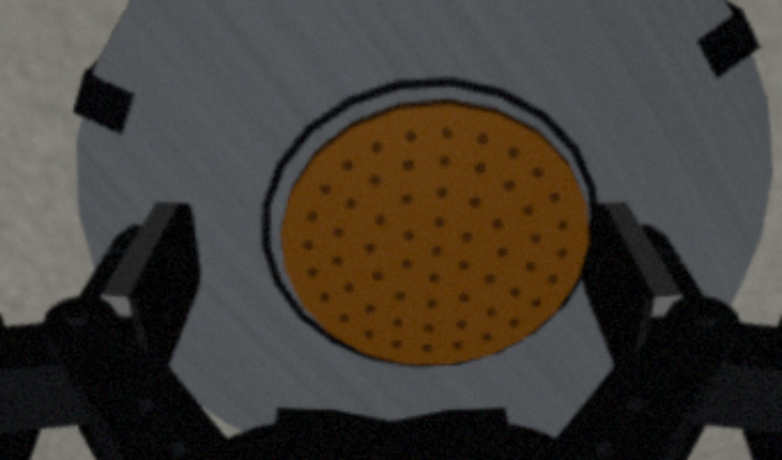

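View pics/w5_r.png

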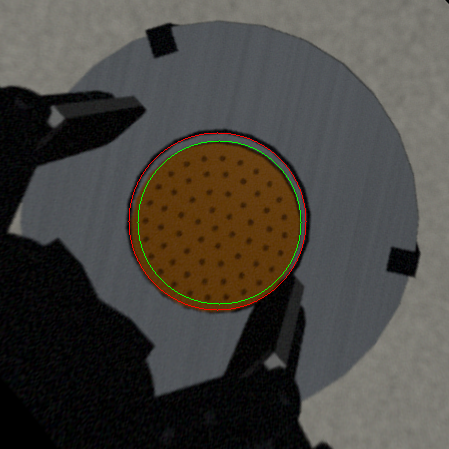

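Call:
{"method": "send_rows", "body": {
  "steps": [
    [85, -0.2, 0.25, 0, 0],
    [85, -0.4, 0.5, 0, 0],
    [85, -0.4, 0.5, 0, 0],
    [85, 0.2, -0.2, 0, 0],
    [85, 1.2, -1.4, 0, 0],
    [85, 2.6, -2.9, 0, 0],
    [85, 2.6, -2.9, 2, 0],
    [85, 2.6, -2.9, 8, 0],
    [85, 2.6, -2.9, 20, 0],
    [85, 2.6, -2.9, 45, 0],
    [85, 3, -4, 75, 0],
    [85, 4, -7, 105, 0]
  ]
}}

```text
clock: 10.23
tcp_pos: [0.552, -0.1173, 0.1749]
tool_rot: [-0.689, 1.799, -1.796]
contact_force: [0.7, -0.2, 0.5]
finger_gap: 0.999
```

Call:
{"method": "send_rows", "body": {
  "steps": [
    [85, 1, -2, 20, 0],
    [85, 3, -5, 38, 0],
    [85, 4, -8, 50, 0],
    [85, 4, -8, 55, 0],
    [85, 4, -8, 55, 0],
    [85, 4, -8, 55, 0]
  ]
}}

```text
clock: 10.73
tcp_pos: [0.5556, -0.1251, 0.2301]
tool_rot: [-0.689, 1.799, -1.796]
contact_force: [0.6, -0.5, 0.1]
finger_gap: 0.994
```

```bash
python3 look.py w6; python3 meas.py w6
```

```text
10.7333 [ 0.5556 -0.1251  0.2301] [ 0.63 -0.55  0.07] 0.994110907237704 [ 0.667 -0.745 -0.003] [ 0.26  0.4  -0.16  1.96  0.09  0.79 -0.79]
ring [ 0.55357 -0.11726] n 56 med res mm 0.0258196697407731 freeR [ 0.5536 -0.1172  0.0359]
plate edge [ 0.55408 -0.11677  0.07958] 180
disc area fit [ 0.55363 -0.11747] 0.0326  edge [ 0.55271 -0.11826  0.03394]
offset mm [-0.86 -1.  ] 1.32 area-based [ 0.06 -0.22] angle -130.7
```

View pics/w6_r.png

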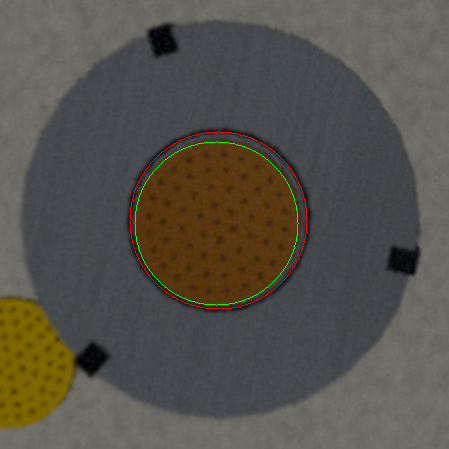

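```bash
python3 - <<'E'
from meas import *
c=(.556,-.119);h=.09;s=.0004
G=[]
for n in("w1","w6"):
    p,d,K,T=load(f"pics/{n}.npz"); G.append(rect(p,K,T,c,.084)[...,2].astype(np.float32))
P=np.array([.5649,-.1294]); u=np.array([(P[0]-c[0]+h)/s,(h-P[1]+c[1])/s])
m=np.zeros(G[0].shape,np.uint8); cv2.circle(m,tuple(int(x) for x in u),int(.030/s),255,-1)
for g in G: pass
best=None
for a in range(-20,21,4):
    th=np.radians(a);R=np.array([[np.cos(th),-np.sin(th)],[np.sin(th),np.cos(th)]])
    t=u+np.array([-11.1,-12.1])*1e-3/s*np.array([1,1])
    W=np.c_[R,t-R@u].astype(np.float32)
    try: cc,W=cv2.findTransformECC(G[0],G[1],W,cv2.MOTION_EUCLIDEAN,(3,100,1e-6),m,3)
    except cv2.error: continue
    if best is None or cc>best[0]: best=(cc,W.copy(),a)
cc,W,a=best; v=W@np.r_[u,1]; q=np.array([c[0]-h+v[0]*s,c[1]+h-v[1]*s])
print(cc,a,np.degrees(np.arctan2(W[1,0],W[0,0])),"disc",q,"offset mm",(q-[.5537,-.11725])*1e3)
p,d,K,T=load("pics/w6.npz"); cv2.imwrite("pics/w6z.png",cv2.resize(p[100:262,230:400],None,fx=3.5,fy=3.5,interpolation=2))
E
```

```text
0.8564304489005936 0 0.21958956 disc [ 0.55397492 -0.11698749] offset mm [0.27491538 0.26250789]
```

View pics/w6z.png

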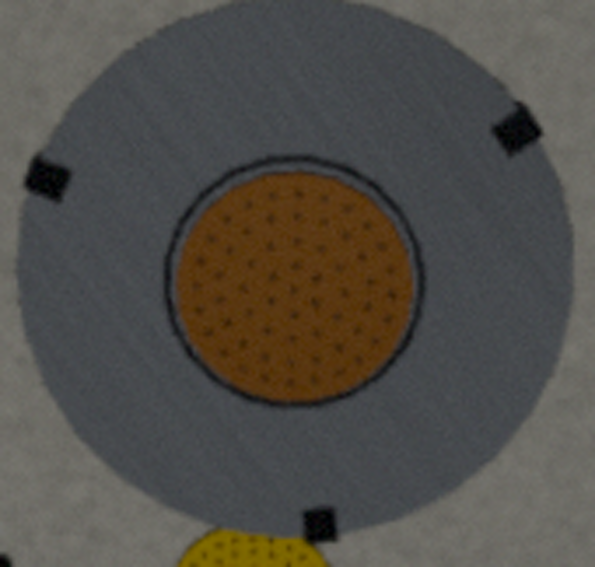

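Call:
{"method": "send_rows", "body": {
  "steps": [
    [0, -2, 8, -10, 0],
    [0, -2, 8, -25, 0],
    [0, -2, 8, -40, 0],
    [0, -2, 8, -55, 0],
    [0, -2, 8, -70, 0],
    [0, -2, 8, -85, 0],
    [0, -2, 8, -97, 0],
    [0, -2, 8, -107, 0],
    [0, -2, 8, -115, 0],
    [0, -2, 8, -120, 0],
    [0, -2, 8, -122, 0],
    [0, -2, 8, -122, 0]
  ]
}}

```text
clock: 11.78
tcp_pos: [0.5532, -0.1169, 0.1071]
tool_rot: [-0.691, 1.8, -1.795]
contact_force: [-0.4, -0.2, -0.0]
finger_gap: 0.001
```

Call:
{"method": "send_rows", "body": {
  "steps": [
    [0, 0.2, 0, -4, 0],
    [0, 0.2, 0, -8, 0],
    [0, 0.2, 0, -11, 0],
    [0, 0.2, 0, -13, 0],
    [0, 0.2, 0, -14, 0],
    [0, 0.2, 0, -14, 0],
    [0, 0.2, 0, -14, 0]
  ]
}}

```text
clock: 12.37
tcp_pos: [0.5534, -0.1169, 0.0931]
tool_rot: [-0.691, 1.8, -1.795]
contact_force: [-1.0, 0.4, 0.4]
finger_gap: -0.001
```

```bash
python3 look.py w7; python3 -c "
import cv2;p=cv2.imread('pics/w7.png');cv2.imwrite('pics/w7c.png',cv2.resize(p[170:370,150:490],None,fx=2.3,fy=2.3))
from station import arm
print(arm.get_obs()['tau'].round(3))"
```

```text
12.3667 [ 0.5534 -0.1169  0.0931] [-1.02  0.41  0.37] -0.0007490402892852096 [ 0.667 -0.745 -0.004] [ 0.22  0.59 -0.13  2.06  0.14  0.5  -0.85]
[-4.0000e-03 -4.6639e+01 -6.2900e-01 -1.1542e+01  4.0000e-03  1.8000e-02
 -0.0000e+00]
```

View pics/w7c.png

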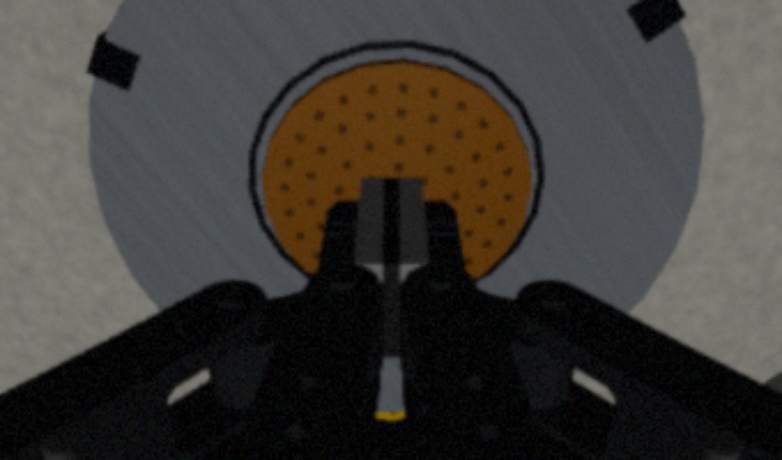

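Call:
{"method": "send_rows", "body": {
  "steps": [
    [0, 0.3, -0.2, -0.8, 0],
    [0, 0.3, -0.2, -1.6, 0],
    [0, 0.3, -0.2, -2.4, 0],
    [0, 0.3, -0.2, -3.2, 0],
    [0, 0.3, -0.2, -4, 0],
    [0, 0.3, -0.2, -4.6, 0],
    [0, 0.3, -0.2, -5.2, 0],
    [0, 0.3, -0.2, -5.8, 0],
    [0, 0.3, -0.2, -6.3, 0],
    [0, 0.3, -0.2, -6.8, 0],
    [0, 0.3, -0.2, -7.2, 0],
    [0, 0.3, -0.2, -7.6, 0]
  ]
}}

```text
clock: 13.42
tcp_pos: [0.5537, -0.1171, 0.0855]
tool_rot: [-0.691, 1.8, -1.795]
contact_force: [0.4, -0.1, 0.3]
finger_gap: -0.005
```

```bash
cat > t.py <<'E'
from station import arm
o=arm.get_obs(); print(o["clock"],o["tcp_pos"].round(5),o["contact_force"].round(2),o["tau"].round(3))
E
python3 t.py
```

```text
13.4167 [ 0.55372 -0.11709  0.08551] [ 0.36 -0.1   0.31] [ 7.0000e-03 -4.7102e+01 -6.0700e-01 -1.1256e+01  3.0000e-03  2.2000e-02
  1.0000e-03]
```

Call:
{"method": "send_rows", "body": {
  "steps": [
    [0, 0, 0, -0.3, 0],
    [0, 0, 0, -0.6, 0],
    [0, 0, 0, -0.9, 0],
    [0, 0, 0, -1.2, 0],
    [0, 0, 0, -1.2, 0]
  ]
}}

```text
clock: 13.83
tcp_pos: [0.5537, -0.1171, 0.0843]
tool_rot: [-0.691, 1.8, -1.795]
contact_force: [-0.2, -0.1, 0.4]
finger_gap: -0.002
```

```bash
python3 t.py
```

```text
13.8333 [ 0.55371 -0.1171   0.08429] [-0.21 -0.1   0.42] [-2.0000e-03 -4.7124e+01 -5.9900e-01 -1.1219e+01  5.0000e-03  9.0000e-03
 -1.0000e-03]
```

Call:
{"method": "send_rows", "body": {
  "steps": [
    [0, 0, 0, -0.2, 0],
    [0, 0, 0, -0.4, 0],
    [0, 0, 0, -0.5, 0],
    [0, 0, 0, -0.5, 0]
  ]
}}

```text
clock: 14.17
tcp_pos: [0.5537, -0.1171, 0.0841]
tool_rot: [-0.691, 1.8, -1.795]
contact_force: [-0.6, -0.2, 4.4]
finger_gap: -0.002
```

```bash
python3 t.py
```

```text
14.1667 [ 0.55372 -0.11709  0.08413] [-0.6  -0.18  4.37] [-3.5000e-02 -4.4668e+01 -5.4100e-01 -1.1004e+01  3.1000e-02 -3.1500e-01
 -1.0000e-03]
```

Call:
{"method": "send_rows", "body": {
  "steps": [
    [0, 0, 0, -0.4, 0],
    [0, 0, 0, -0.46, 0],
    [0, 0, 0, -0.46, 0],
    [0, 0, 0, -0.46, 0]
  ]
}}

```text
clock: 14.5
tcp_pos: [0.5537, -0.1171, 0.0841]
tool_rot: [-0.691, 1.8, -1.795]
contact_force: [-1.7, 0.8, 5.8]
finger_gap: 0.003
```

```bash
python3 t.py
```

```text
14.5 [ 0.55374 -0.11715  0.08412] [-1.69  0.79  5.83] [-3.0000e-02 -4.4028e+01 -5.1000e-01 -1.0970e+01  4.4000e-02 -4.2000e-01
 -1.0000e-03]
```

Call:
{"method": "send_rows", "body": {
  "steps": [
    [0, 0, 0, -0.46, 0],
    [0, 0, 0, -0.46, 0],
    [0, 0, 0, -0.46, 0],
    [0, 0, 0, -0.46, 0],
    [0, 0, 0, -0.46, 0],
    [0, 0, 0, -0.46, 0],
    [0, 0, 0, -0.46, 0],
    [0, 0, 0, -0.46, 0],
    [0, 0, 0, -0.46, 0],
    [0, 0, 0, -0.46, 0]
  ]
}}

```text
clock: 15.33
tcp_pos: [0.5538, -0.1171, 0.0842]
tool_rot: [-0.69, 1.799, -1.796]
contact_force: [-2.0, -0.2, 6.0]
finger_gap: -0.003
```

Call:
{"method": "send_rows", "body": {
  "steps": [
    [0, 0, 0, 0.3, 0],
    [0, 0, 0, 1, 0],
    [0, 0, 0, 3, 0],
    [0, 0, 0, 10, 0],
    [0, 0, 0, 25, 0],
    [20, 0, 0, 45, 0],
    [40, 0, -1, 65, 0],
    [60, 1, -3, 85, 0],
    [85, 2, -5, 105, 0],
    [85, 2, -8, 125, 0],
    [85, 2, -8, 140, 0],
    [85, 2, -8, 146, 0]
  ]
}}

```text
clock: 16.33
tcp_pos: [0.5571, -0.1256, 0.2329]
tool_rot: [-0.686, 1.796, -1.797]
contact_force: [0.7, -0.1, -0.1]
finger_gap: 0.973
```

Call:
{"method": "send_rows", "body": {
  "steps": [
    [85, 0, 0, 0, 0],
    [85, 0, 0, 0, 0]
  ]
}}

```text
clock: 16.5
tcp_pos: [0.5572, -0.1256, 0.2333]
tool_rot: [-0.685, 1.795, -1.797]
contact_force: [-0.1, -0.3, -0.4]
finger_gap: 0.996
```

```bash
python3 look.py w8; python3 meas.py w8; python3 -c "
import cv2;p=cv2.imread('pics/w8.png');cv2.imwrite('pics/w8z.png',cv2.resize(p[100:262,230:400],None,fx=3.5,fy=3.5,interpolation=2))"
```

```text
16.5 [ 0.5572 -0.1256  0.2333] [-0.12 -0.32 -0.36] 0.9957171779426662 [ 0.667 -0.745  0.001] [ 0.27  0.4  -0.16  1.95  0.09  0.79 -0.79]
ring [ 0.55361 -0.11734] n 61 med res mm 0.1960686691545449 freeR [ 0.5536 -0.1173  0.0359]
plate edge [ 0.55417 -0.11673  0.07956] 180
disc area fit [ 0.55364 -0.11747] 0.0325  edge [ 0.55315 -0.11868  0.03408]
offset mm [-0.46 -1.33] 1.41 area-based [ 0.03 -0.13] angle -109.2
```

View pics/w8.png

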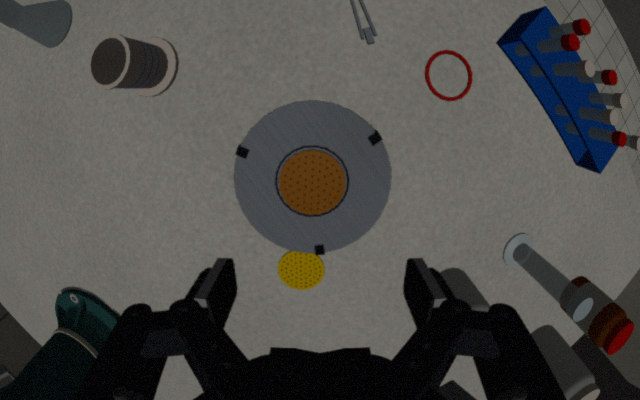

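View pics/w8z.png

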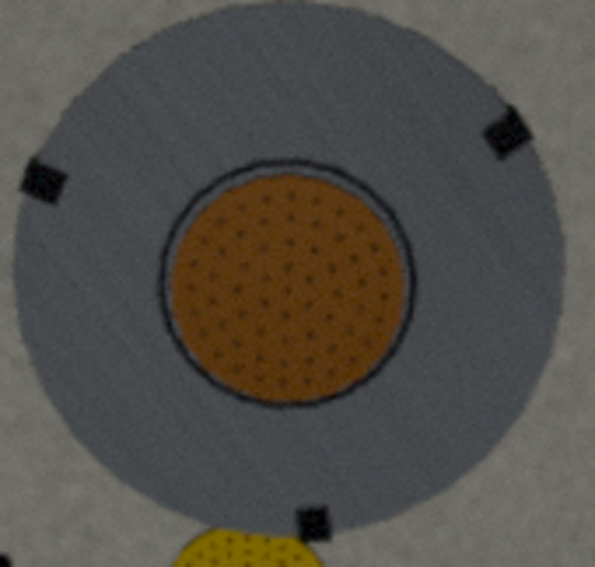

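Call:
{"method": "send_rows", "body": {
  "steps": [
    [85, -2, 12, 0, 0],
    [85, -6, 38, 0, 0],
    [85, -11, 68, 0, 0],
    [85, -16, 98, 0, 0],
    [85, -21, 128, 0, 0],
    [85, -26, 158, 0, 0],
    [85, -31, 188, 0, 0],
    [85, -36, 218, 0, 0],
    [85, -40, 242, 0, 0],
    [85, -42, 256, 0, 0],
    [85, -42, 260, 0, 0],
    [85, -42, 260, 0, 0]
  ]
}}

```text
clock: 17.55
tcp_pos: [0.5135, 0.1365, 0.2317]
tool_rot: [-0.691, 1.795, -1.794]
contact_force: [0.2, -0.8, 0.4]
finger_gap: 0.995
```

```bash
python3 look.py w9
```

```text
17.55 [0.5135 0.1365 0.2317] [ 0.24 -0.82  0.41] 0.994778228916707 [ 0.669 -0.743 -0.002] [-0.17  0.36 -0.23  2.03  0.11  0.76 -1.3 ]
```

View pics/w9.png

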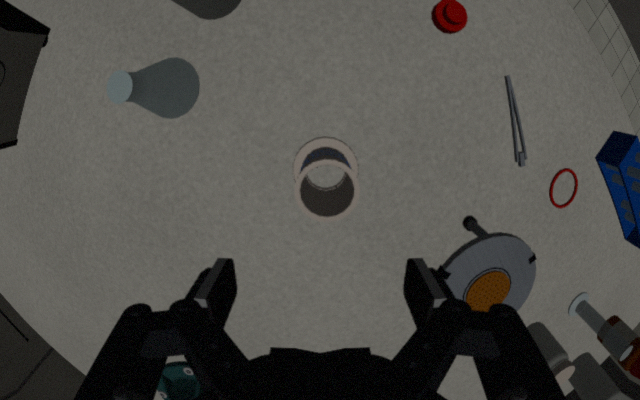

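```bash
python3 - <<'E'
from meas import *
p,d,K,T=load("pics/w9.npz"); c=(.516,.134)
a=rect(p,K,T,c,.1,.06,.0003); b=rect(p,K,T,c,.01,.06,.0003)
for im,R,z in((a,.0305,.1),(b,.04,.01)):
    g=cv2.cvtColor(im,cv2.COLOR_BGR2GRAY)
    q=np.array(c)
    for it in range(4):
        # bright->dark going outwards
        pts=radial(g,q,R,c,.06,.0003,.006 if it<2 else .003,-1)
        f,res=rfit(pts); ok=res<.001; q,_=rfit(pts[ok],R)
    print(z,"fixedR",q.round(4),"free",rfit(pts[ok])[0].round(4),ok.sum())
    cv2.circle(im,(int((q[0]-c[0]+.06)/.0003),int((.06-q[1]+c[1])/.0003)),int(R/.0003),(0,0,255),1)
cv2.imwrite("pics/w9r.png",np.hstack([a,b])[:, :])
E
```

```text
0.1 fixedR [0.5165 0.1316] free [0.5168 0.1319 0.0301] 67
0.01 fixedR [0.5156 0.1309] free [0.5169 0.1321 0.0385] 99
```

View pics/w9r.png

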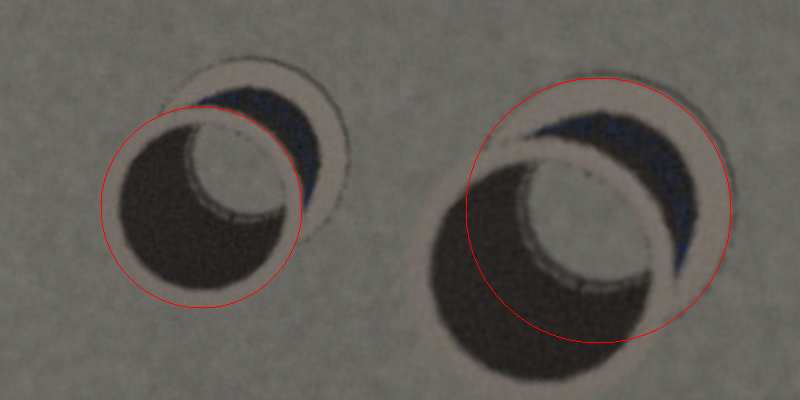

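Call:
{"method": "send_rows", "body": {
  "steps": [
    [85, 1, -2, -4, 0],
    [85, 3, -5, -15, 0],
    [85, 3, -5, -35, 0],
    [85, 3, -5, -57, 0],
    [85, 3, -5, -80, 0],
    [85, 3, -5, -103, 0],
    [85, 3, -5, -126, 0],
    [85, 3, -5, -146, 0],
    [85, 3, -5, -162, 0],
    [85, 3, -5, -174, 0],
    [85, 3, -5, -180, 0],
    [85, 3, -5, -182, 0]
  ]
}}

```text
clock: 18.6
tcp_pos: [0.5162, 0.1279, 0.048]
tool_rot: [-0.691, 1.798, -1.799]
contact_force: [0.4, -0.3, -0.5]
finger_gap: 0.997
```

```bash
python3 look.py w10; python3 -c "
from station import arm
from scipy.spatial.transform import Rotation as R
o=arm.get_obs();print(R.from_rotvec(o['tool_rot']).as_matrix().round(4))"
```

```text
18.6 [0.5162 0.1279 0.048 ] [ 0.44 -0.32 -0.47] 0.9966902007305358 [ 0.666 -0.746 -0.001] [-0.23  0.64 -0.13  2.15  0.22  0.37 -1.39]
[[-0.7458 -0.004   0.6662]
 [-0.6662 -0.0021 -0.7458]
 [ 0.0044 -1.     -0.001 ]]
```

View pics/w10.png

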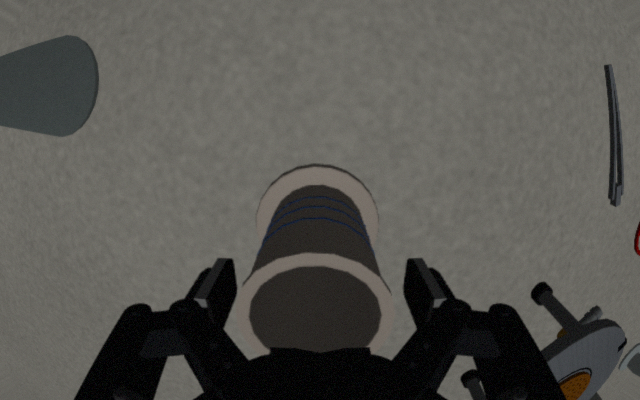

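Call:
{"method": "send_rows", "body": {
  "steps": [
    [85, 0.2, 1.9, 0, 0],
    [85, 0.4, 3.8, 0, 0],
    [85, 0.4, 3.8, 0, 0],
    [78, 0.4, 3.8, 0, 0],
    [71, 0.4, 3.8, 0, 0],
    [66, 0.4, 3.8, 0, 0],
    [63, 0.4, 3.8, 0, 0],
    [61, 0.4, 3.8, 0, 0],
    [59, 0.4, 3.8, 0, 0],
    [57, 0.4, 3.8, 0, 0],
    [54, 0.4, 3.8, 0, 0],
    [50, 0.4, 3.8, 0, 0]
  ],
  "newtons": 30
}}

```text
clock: 19.65
tcp_pos: [0.5172, 0.1319, 0.0489]
tool_rot: [-0.69, 1.798, -1.799]
contact_force: [-0.5, -0.5, 5.5]
finger_gap: 0.682
```

Call:
{"method": "send_rows", "body": {
  "steps": [
    [45, 0, 0, 0, 0],
    [40, 0, 0, 0, 0],
    [40, 0, 0, 0, 0],
    [40, 0, 0, 0, 0]
  ]
}}

```text
clock: 19.98
tcp_pos: [0.5172, 0.1319, 0.049]
tool_rot: [-0.69, 1.797, -1.799]
contact_force: [-0.6, -1.2, 3.2]
finger_gap: 0.68
```

Call:
{"method": "send_rows", "body": {
  "steps": [
    [40, 0, 0, 1, 0],
    [40, 0, 0, 4, 0],
    [40, 0, 0, 10, 0],
    [40, 0, 0, 20, 0],
    [40, 0, 0, 34, 0],
    [40, 0, 0, 50, 0],
    [40, 0, 0, 66, 0],
    [40, 0, 0, 82, 0],
    [40, 0, 0, 96, 0],
    [40, 0, 0, 106, 0],
    [40, 0, 0, 110, 0],
    [40, 0, 0, 110, 0]
  ]
}}

```text
clock: 20.98
tcp_pos: [0.5177, 0.1321, 0.1602]
tool_rot: [-0.687, 1.797, -1.799]
contact_force: [0.2, 0.1, -1.9]
finger_gap: 0.682
```

```bash
python3 look.py w11; python3 t.py; python3 - <<'E'
from station import arm
import cv2,numpy as np
for n in("side","scene"):
    i=arm.camera_info(n);p,d=arm.grab_frame(n);cv2.imwrite(f"pics/{n}1.png",p);np.savez(f"pics/{n}1.npz",p=p,d=d,K=i["intrinsics"],T=i["T"])
a=cv2.imread("pics/side1.png");b=cv2.imread("pics/scene1.png")
cv2.imwrite("pics/both1.png",np.hstack([cv2.resize(a[60:260,180:380],(400,400)),cv2.resize(b[60:260,290:490],(400,400))]))
E
```

```text
20.9833 [0.5177 0.1321 0.1602] [ 0.23  0.14 -1.85] 0.6819170193911593 [ 0.666 -0.746  0.   ] [-0.18  0.46 -0.2   2.09  0.16  0.61 -1.34]
21.0333 [0.51721 0.13184 0.15929] [-0.19 -0.32 -3.  ] [ 5.5000e-02 -4.3788e+01 -1.3010e+00 -1.4636e+01  3.0000e-03  1.9000e-02
  6.0000e-03]
```

View pics/both1.png

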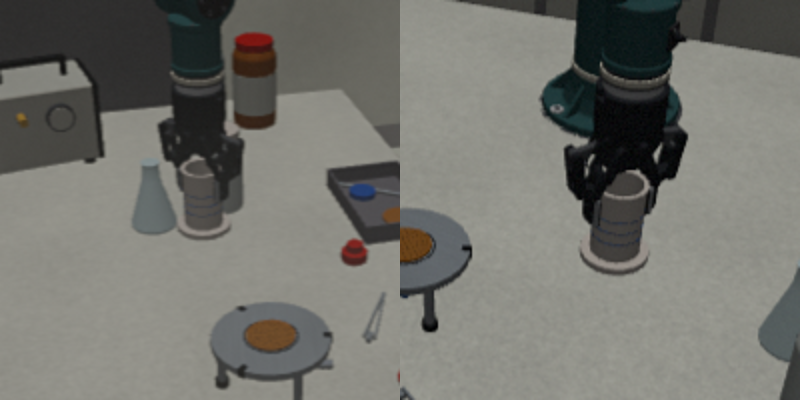

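View pics/w11.png

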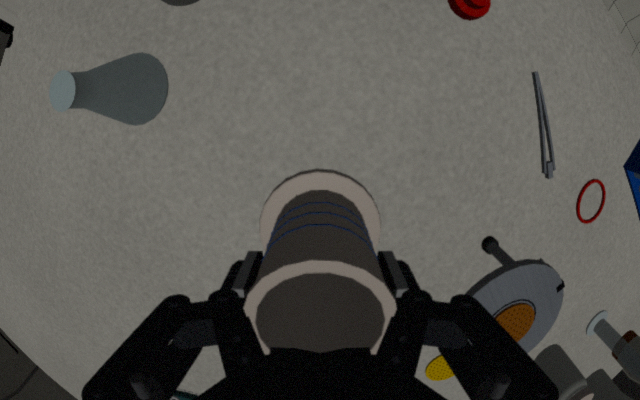

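```bash
python3 - <<'E'
from meas import *
p,d,K,T=load("pics/w11.npz"); c=np.array((.5177,.1321)); ims=[]
ax=np.array([.746,.666])
for R,z in((.0305,.2112),(.04,.1212),(.0405,.1112)):
    im=rect(p,K,T,c,z,.06,.0003); g=cv2.cvtColor(im,cv2.COLOR_BGR2GRAY)
    q=c.copy()
    for it in range(4):
        pts=radial(g,q,R,c,.06,.0003,.005,-1)
        u=(pts-q); ang=np.arctan2(u@[.666,-.746],u@ax); pts=pts[abs(ang)<1.2]
        f,res=rfit(pts,R); ok=res<.0008; q,_=rfit(pts[ok],R)
    dq=(q-c)*1e3
    print(z,q.round(4),"along perp",(dq@ax).round(2),"along jaw",(dq@[.666,-.746]).round(2),ok.sum(),rfit(pts[ok])[0].round(4))
    cv2.circle(im,(int((q[0]-c[0]+.06)/.0003),int((.06-q[1]+c[1])/.0003)),int(R/.0003),(0,0,255),1); ims.append(im)
cv2.imwrite("pics/w11r.png",np.hstack(ims)[:,:,:][:, :800])
E
```

```text
0.2112 [0.5164 0.1318] along perp -1.19 along jaw -0.69 68 [0.5162 0.1316 0.0307]
0.1212 [0.5163 0.1316] along perp -1.39 along jaw -0.52 60 [0.5177 0.133  0.0383]
0.1112 [0.5143 0.13  ] along perp -3.91 along jaw -0.65 69 [0.5145 0.1301 0.0403]
```

View pics/w11r.png

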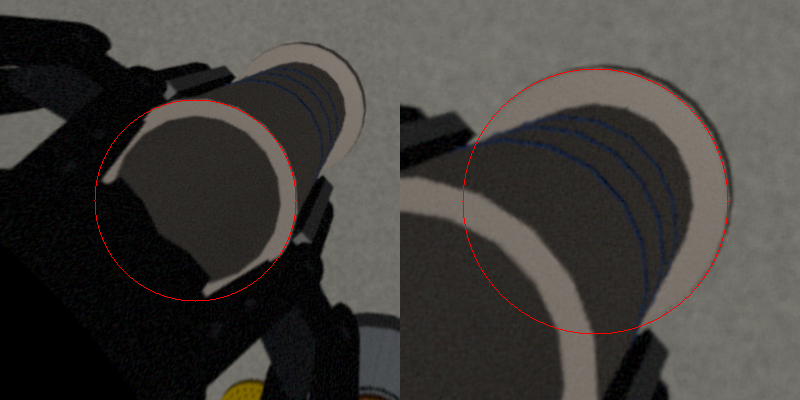

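Call:
{"method": "send_rows", "body": {
  "steps": [
    [40, 1, -6, 5, 0],
    [40, 3, -20, 10, 0],
    [40, 6, -42, 10, 0],
    [40, 10, -68, 10, 0],
    [40, 14, -95, 10, 0],
    [40, 18, -122, 10, 0],
    [40, 22, -149, 10, 0],
    [40, 26, -176, 10, 0],
    [40, 30, -202, 10, 0],
    [40, 34, -226, 10, 0],
    [40, 36, -242, 10, 0],
    [40, 37, -249, 10, 0]
  ]
}}

```text
clock: 22.13
tcp_pos: [0.553, -0.1218, 0.1677]
tool_rot: [-0.69, 1.801, -1.805]
contact_force: [0.2, -0.1, -3.0]
finger_gap: 0.68
```

Call:
{"method": "send_rows", "body": {
  "steps": [
    [40, 0, 0, 0, 0],
    [40, 0, 0, 0, 0],
    [40, 0, 0, 0, 0]
  ]
}}

```text
clock: 22.38
tcp_pos: [0.5525, -0.1203, 0.1674]
tool_rot: [-0.691, 1.801, -1.803]
contact_force: [1.2, 0.2, -2.5]
finger_gap: 0.674
```

```bash
python3 t.py; python3 look.py w12
```

```text
22.3833 [ 0.55252 -0.12033  0.16737] [ 1.24  0.23 -2.45] [ 8.8000e-01 -4.5140e+01 -7.8800e-01 -1.5534e+01  7.4000e-02  3.7000e-02
  0.0000e+00]
22.3833 [ 0.5525 -0.1203  0.1674] [ 1.24  0.23 -2.45] 0.6741528415694823 [ 0.663 -0.748 -0.002] [ 0.28  0.48 -0.19  2.01  0.15  0.66 -0.86]
```

View pics/w12.png

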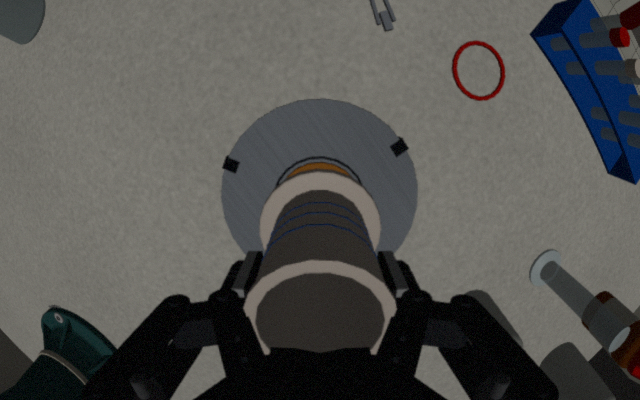

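Call:
{"method": "send_rows", "body": {
  "steps": [
    [40, 0.9, 1.5, -2, 0],
    [40, 1.8, 3.1, -5, 0],
    [40, 1.8, 3.1, -9, 0],
    [40, 1.8, 3.1, -13, 0],
    [40, 1.8, 3.1, -17, 0],
    [40, 1.8, 3.1, -20, 0],
    [40, 1.8, 3.1, -22, 0],
    [40, 1.8, 3.1, -24, 0],
    [40, 1.8, 3.1, -25, 0],
    [40, 1.8, 3.1, -25, 0],
    [40, 1.8, 3.1, -25, 0]
  ]
}}

```text
clock: 23.35
tcp_pos: [0.5546, -0.1168, 0.1425]
tool_rot: [-0.691, 1.801, -1.802]
contact_force: [0.4, -0.1, -1.8]
finger_gap: 0.683
```

```bash
python3 t.py; python3 look.py w13; python3 -c "
from station import arm
from scipy.spatial.transform import Rotation as R
o=arm.get_obs();print(R.from_rotvec(o['tool_rot']).as_matrix()[:,1].round(4),o['tcp_pos'])"
python3 - <<'E'
from meas import *
p,d,K,T=load("pics/w13.npz")
c=np.array((.5543,-.1172)); ax=np.array([.746,.666]); zb=None
from station import arm
tz=arm.get_obs()["tcp_pos"][2]; b=tz-.049
for R,z in((.0305,b+.1),(.04,b+.01)):
    g=cv2.cvtColor(rect(p,K,T,c,z,.06,.0003),cv2.COLOR_BGR2GRAY); q=c.copy()
    for it in range(4):
        pts=radial(g,q,R,c,.06,.0003,.004,-1); u=pts-q; ang=np.arctan2(u@[.666,-.746],u@ax); pts=pts[abs(ang)<1.1]
        f,res=rfit(pts,R); q,_=rfit(pts[res<.0008],R)
    print(z,q.round(4),(res<.0008).sum())
g=cv2.cvtColor(rect(p,K,T,c,.08,.09,.0004),cv2.COLOR_BGR2GRAY); pe=radial(g,c,.08,c,.09,.0004,.006,+1); f,res=rfit(pe,.0796); print("plate",rfit(pe[res<.001],.0796)[0].round(4),(res<.001).sum())
E
```

```text
23.35 [ 0.55457 -0.11684  0.14254] [ 0.4  -0.09 -1.79] [-5.0000e-03 -4.6156e+01 -1.2790e+00 -1.4328e+01  1.5000e-02  3.3000e-02
 -1.0000e-03]
23.35 [ 0.5546 -0.1168  0.1425] [ 0.4  -0.09 -1.79] 0.6832274100099814 [ 0.664 -0.748 -0.002] [ 0.26  0.52 -0.18  2.03  0.17  0.61 -0.88]
[-0.0067 -0.0036 -1.    ] [ 0.55462974 -0.11685765  0.14262553]
0.19362552574492958 [ 0.5535 -0.1169] 63
0.10362552574492956 [ 0.553  -0.1172] 63
plate [ 0.554  -0.1168] 111
```

View pics/w13.png

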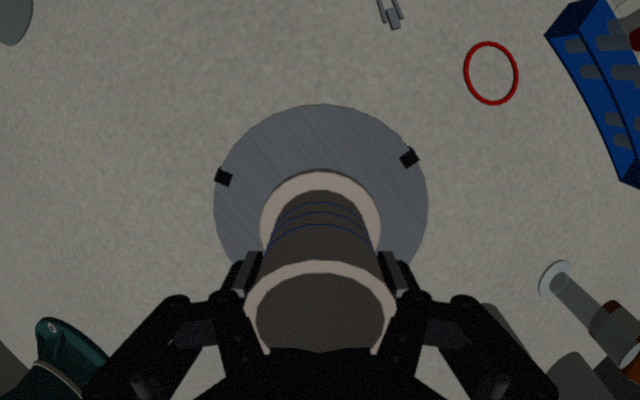

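Call:
{"method": "send_rows", "body": {
  "steps": [
    [40, 0.4, 0, -1, 0],
    [40, 0.4, 0, -2, 0],
    [40, 0.4, 0, -3, 0],
    [40, 0.4, 0, -4, 0],
    [40, 0.4, 0, -4.8, 0],
    [40, 0.4, 0, -5.5, 0],
    [40, 0.4, 0, -6, 0],
    [40, 0.4, 0, -6.5, 0],
    [40, 0.4, 0, -7, 0],
    [40, 0.4, 0, -7.4, 0],
    [40, 0.4, 0, -7.4, 0]
  ]
}}

```text
clock: 24.32
tcp_pos: [0.555, -0.1169, 0.1352]
tool_rot: [-0.691, 1.801, -1.802]
contact_force: [1.0, 0.7, -1.8]
finger_gap: 0.679
```

```bash
python3 t.py
```

```text
24.3167 [ 0.55498 -0.11685  0.13515] [ 1.    0.66 -1.77] [-8.0000e-03 -4.6638e+01 -1.2740e+00 -1.4103e+01  1.6000e-02  1.7000e-02
 -1.0000e-03]
```

Call:
{"method": "send_rows", "body": {
  "steps": [
    [40, 0, 0, -0.4, 0],
    [40, 0, 0, -0.8, 0],
    [40, 0, 0, -1.2, 0],
    [40, 0, 0, -1.5, 0],
    [40, 0, 0, -1.5, 0]
  ]
}}

```text
clock: 24.73
tcp_pos: [0.555, -0.1168, 0.1336]
tool_rot: [-0.692, 1.801, -1.802]
contact_force: [-0.4, -0.7, -2.6]
finger_gap: 0.678
```

```bash
python3 t.py
```

```text
24.7333 [ 0.55496 -0.11681  0.13358] [-0.4  -0.66 -2.64] [-5.0000e-03 -4.6706e+01 -1.2710e+00 -1.4026e+01  1.5000e-02  2.1000e-02
 -1.0000e-03]
```

Call:
{"method": "send_rows", "body": {
  "steps": [
    [40, 0, 0, -0.3, 0],
    [40, 0, 0, -0.6, 0],
    [40, 0, 0, -0.6, 0]
  ]
}}

```text
clock: 24.98
tcp_pos: [0.555, -0.1168, 0.1331]
tool_rot: [-0.692, 1.801, -1.802]
contact_force: [-0.3, -0.9, -0.1]
finger_gap: 0.681
```

```bash
python3 t.py
```

```text
24.9833 [ 0.55496 -0.11684  0.13312] [-0.27 -0.86 -0.15] [-9.0000e-03 -4.5980e+01 -1.2460e+00 -1.3901e+01  1.6000e-02 -8.1000e-02
 -2.0000e-03]
```

Call:
{"method": "send_rows", "body": {
  "steps": [
    [40, 0, 0, -0.2, 0],
    [40, 0, 0, -0.3, 0],
    [40, 0, 0, -0.3, 0]
  ]
}}

```text
clock: 25.23
tcp_pos: [0.5549, -0.1169, 0.1331]
tool_rot: [-0.691, 1.801, -1.803]
contact_force: [-1.0, -0.3, 1.4]
finger_gap: 0.678
```

```bash
python3 t.py
```

```text
25.2333 [ 0.55493 -0.11689  0.13308] [-0.98 -0.35  1.45] [-1.0400e-01 -4.4742e+01 -1.2520e+00 -1.3819e+01  2.8000e-02 -2.9400e-01
 -5.0000e-03]
```

Call:
{"method": "send_rows", "body": {
  "steps": [
    [57, 0, 0, -0.15, 0],
    [58, 0, 0, -0.15, 0],
    [59, 0, 0, -0.1, 0],
    [60, 0, 0, 0, 0],
    [62, 0, 0, 0, 0],
    [65, 0, 0, 0, 0],
    [70, 0, 0, 0, 0],
    [76, 0, 0, 0, 0],
    [85, 0, 0, 0, 0],
    [85, 0, 0, 0, 0],
    [85, 0, 0, 0, 0],
    [85, 0, 0, 0, 0]
  ]
}}

```text
clock: 26.23
tcp_pos: [0.5549, -0.1169, 0.1331]
tool_rot: [-0.692, 1.8, -1.802]
contact_force: [-0.1, -0.3, -1.0]
finger_gap: 0.994
```

```bash
python3 look.py w14; python3 t.py
```

```text
26.2333 [ 0.5549 -0.1169  0.1331] [-0.13 -0.28 -0.98] 0.9941293645581769 [ 0.664 -0.748 -0.002] [ 0.26  0.54 -0.18  2.03  0.17  0.59 -0.89]
26.2833 [ 0.55495 -0.11689  0.13309] [-0.36 -0.03  0.24] [ 1.0000e-03 -4.5371e+01 -1.2060e+00 -1.3382e+01  1.2000e-02  2.4000e-02
  0.0000e+00]
```

View pics/w14.png

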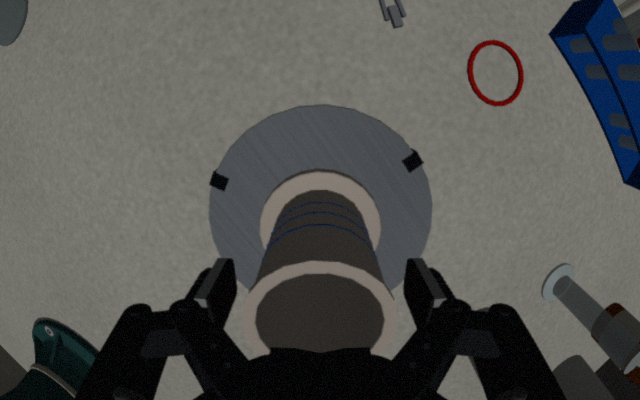

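Fingers are clear (both pads off the tube, cols 234 and 405, tube between). Retract straight up.

Call:
{"method": "send_rows", "body": {
  "steps": [
    [85, 0, 0, 2, 0],
    [85, 0, 0, 8, 0],
    [85, 0, 0, 20, 0],
    [85, 0, 0, 40, 0],
    [85, 0, 0, 65, 0],
    [85, 0, 0, 90, 0],
    [85, 0, 0, 115, 0],
    [85, 0, 0, 135, 0],
    [85, 0, 0, 148, 0],
    [85, 0, 0, 155, 0],
    [85, 0, 0, 155, 0],
    [85, 0, 0, 155, 0]
  ]
}}

```text
clock: 27.28
tcp_pos: [0.5547, -0.1169, 0.2884]
tool_rot: [-0.691, 1.8, -1.803]
contact_force: [-1.0, 0.3, -0.3]
finger_gap: 0.996
```

```bash
python3 look.py w15; python3 - <<'E'
from meas import *
from station import arm
p,d,K,T=load("pics/w15.npz"); c=np.array((.5538,-.1172)); ims=[]
for R,z,h,mode in((.0305,.184,.06,-1),(.04,.094,.06,-1),(.0796,.08,.09,1)):
    s=.0003; im=rect(p,K,T,c,z,h,s); g=cv2.cvtColor(im,cv2.COLOR_BGR2GRAY); q=c.copy()
    for it in range(4):
        pts=radial(g,q,R,c,h,s,.004,mode); f,res=rfit(pts,R); q,_=rfit(pts[res<.0008],R)
    print(z,q.round(4),(res<.0008).sum(),rfit(pts[res<.0008])[0].round(4))
for n in("side","scene"):
    i=arm.camera_info(n);p,d=arm.grab_frame(n);cv2.imwrite(f"pics/{n}2.png",p);np.savez(f"pics/{n}2.npz",p=p,d=d,K=i["intrinsics"],T=i["T"])
a=cv2.imread("pics/side2.png");b=cv2.imread("pics/scene2.png")
cv2.imwrite("pics/both2.png",np.hstack([cv2.resize(a[150:290,245:385],(400,400)),cv2.resize(b[110:250,220:360],(400,400))]))
E
```

```text
27.2833 [ 0.5547 -0.1169  0.2884] [-0.97  0.26 -0.31] 0.9960229304075607 [ 0.664 -0.748 -0.002] [ 0.3   0.34 -0.22  1.9   0.1   0.92 -0.82]
0.184 [ 0.5539 -0.1167] 167 [ 0.5539 -0.1167  0.0304]
0.094 [ 0.5533 -0.1173] 96 [ 0.5538 -0.1168  0.0394]
0.08 [ 0.5542 -0.1166] 158 [ 0.5542 -0.1166  0.0796]
```

View pics/both2.png

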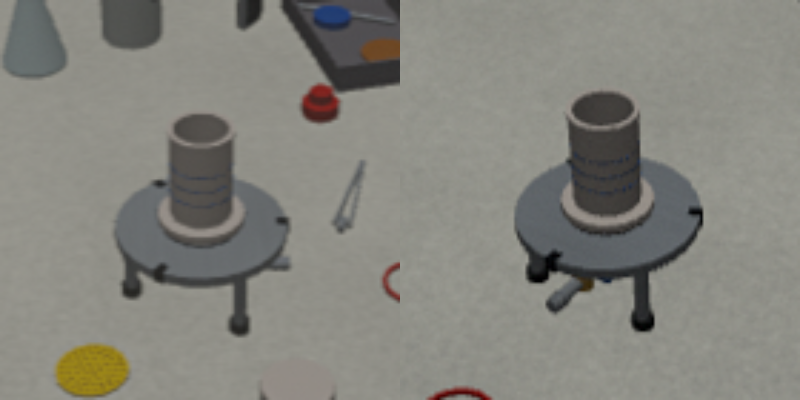

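View pics/w15.png

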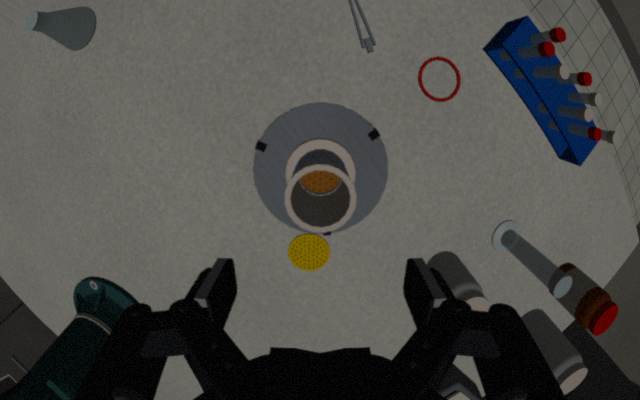

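View pics/side2.png

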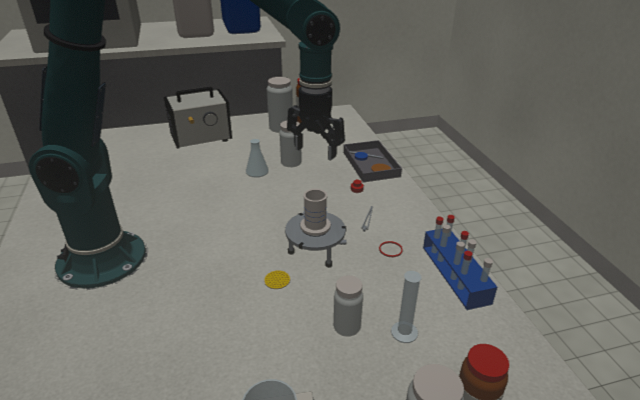

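```bash
python3 -c "
from station import arm
print(arm.job_done(), arm.get_obs()['clock'])"
```

```text
the job is handed in; nothing more can be done
the job is handed in; nothing more can be done
```

The filter holder is ready and the job is handed in, at about 27 s on the robot's clock; no verdict came back.

- **Disc:** I pushed it about 16 mm with the inside of one pad of the open gripper, in several short pushes. It ended inside the ring, about 0.2–0.4 mm off centre by two estimates. A third, the edge fit, read 1.3–1.4 mm. I set that aside because it was locking onto the engraved line, but it too is inside the 2 mm limit.
- **Bedding:** I pressed its middle with closed fingertips at about 6 N for a little over a second. The joint torques gave 5.6 N during the hold. A picture afterwards showed the disc unmoved.
- **Funnel:** I gripped it by the tube, lowered it until it carried about 3 N, and released it. Afterwards its rim and flange both measured about 0.5 mm from the ring centre, with the plate's own edge fit differing from that centre by a similar amount. It looked upright from the side and overhead cameras.
- **Not measured:** Once the funnel was on, its flange hid the disc's edge, so I could not measure the disc's final position directly. I judged by eye that the surroundings looked the same as at the start in the last side view, without measuring it.

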